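# Hold a bag clip open over the recipe card

### The arm

A 6-joint arm with a two-finger parallel gripper is mounted at the origin on a cart in front of the work surface, level with it; the furniture and walls round the work are solid. World frame = base frame: x ahead of the robot, y to its left, z up, the work surface at z = 0. Lengths are in mm, angles in degrees, forces in N, time in s.
With the tool pointing down it reaches from about 300 to 850 mm from the base axis. Payload 4.2 kg.
Tool frame: the origin (TCP) lies at the very end of the fingers, on their centre line; the grasp point (between the pads) lies 19 mm behind it; z points along the fingers, x is the direction in which the jaws open and shut, and the axes are right-handed (so a half turn about z gives the same grasp; the last joint's range is limited). The gripper opens to 91 mm and grips with 3 to 60 N. Pads are 32 mm wide; open, the fingers measure 118 mm over their backs; the gripper's body (76 mm by 178 mm) begins 60 mm behind the grasp point.
Start: joints at [65.604, 18.312, 89.639, -0, 72.044, -1.146], TCP at [226.987, 528.318, 213.976] pointing down, gripper open.
Joint ranges: [-177.97, 177.97], [-48.28, 115.42], [12.27, 149.76], [-77.06, 257.06], [2.81, 150.46], [-146.56, 146.56]. Speed limits (degrees/s): [147.25, 147.25, 180, 180, 180, 180].

### API

Orientations are given as [roll, pitch, yaw] about the fixed x, y, z axes, in that order (R = Rz(yaw) Ry(pitch) Rx(roll)).
In Python, from workcell import env gives the robot as it stands.
- The arm moves only by the tool servo_tool, never from a script. Its argument "plan" is a list of rows, each a list of 3 entries, a list of its own where there are three numbers: the turn, a rotation vector about the tool's x, y, z in degrees, then the shift along the tool's x, y, z in mm, then the finger opening in mm, from 0 to 91.2. In form: [[[ax, ay, az], [dx, dy, dz], claw], ...]. A call has exactly 10 rows; each row shifts and turns the pose as measured when the row begins, along the tool's axes as they then stand; what a row does not reach is not made up. A row lasts 1/8 s, in which the tool goes at most 62.5 mm and 10.7 degrees, less where a joint would pass 70% of its speed; a pose out of reach is approached as far as the arm can. A call with a gripper value outside its range is refused whole. The fingers move at their own pace and stop on an object; "squeeze" is the grip in N (left out, the last holds). Time passes only in rows, so rows that do not move let the fingers close, or fill a call up. It gives the time, the measured TCP pose, the force and the opening at its end, in the units of the state.
- env.state(): the state, without advancing time (a new reading comes with each control period).
- env.grab_frame(name): name is "scene" or "side" or "wrist"; returns a dict with "pixels" (420x560x3 uint8, red, green, blue), "intrinsics" (3x3 intrinsics, pixels), "eye" and "attitude" of the camera in the world. Camera axes: x right, y up, looking along -z (the intrinsics and any distortion apply to the point x, -y, -z); pixel columns grow to the right and rows downward; lengths in mm; the calibration is good to about 2 mm. A picture is of the moment at which its call begins. There is no depth.
- env.job_done(): hands the job in, once; it reports no verdict.
The state is a dict: "time_s": time; "qpos": joint angles; "qvel": joint speeds; "effort": joint torques, N m; "ee_pos": TCP position; "ee_rot": TCP orientation; "force": force on the tool from outside, world axes, zero at the start; "torque": the same for the moment, N m; "gripper_width": finger opening in mm.
Only numpy, scipy, OpenCV 4.12 (cv2) and the standard library are available. Lean on these libraries where they do the work, as an engineer would, in place of code of your own. Each camera call takes 0.05 s, during which the arm holds its last target.

### The job

First press the recipe card down until its wooden foot sits flush in the stand. Then pinch the steel spring clip open by its two handles, take it off its post, and hold it over the middle of the card's top edge with the jaws gaping wide, one on each side of the card and reaching well down past the edge, the clip touching neither card nor stand, ready for a shopping list to be slipped in. Finish like that, still squeezing the clip open and holding it still, and leave the fruit and the honey jar where they are.

Things in the scene. Friction and masses are not known exactly. Their poses are not given: they have to be found in the camera images.
- stand: dark wooden block fixed to the worktop, 60 (x) x 104 (y) x 34 mm high, with an oblong recess in its top that takes the foot of the card; origin at the centre of its underside, z up. It and the clip post may swap places.
- card (a joint): how far the card's foot has been pressed down into the stand, in m: starts between 0 and 0.004 (foot 12 to 8 mm proud), 0.012 = flush and at its stop. It slides straight down with a steady friction of about 6 N and stays where it is left.
- card_top (a point): centre of the top edge of the stiff white recipe card, which stands upright on a light wooden foot (21 x 80 x 20 mm) in the stand. Card 4 mm thick (x, its normal), 76 mm wide (y, along the edge), 76 mm high above the foot; z up. When the foot is flush this point is 110 mm above the worktop (122 mm at joint 0). The card does not wobble.
- post: clip post fixed to the worktop: dark wooden foot 60 x 70 x 12 mm with an upright dark steel tongue 4 mm thick (x), 26 mm wide (y), its top 66 mm above the worktop; origin at the centre of the underside, z up. The clip starts clamped on the tongue.
- clip: bare steel spring clip, jaws down, two handles up in a V; 77 mm high, 40 mm wide (y), about 50 g. Origin level with the jaw tips, midway between them at joint clip_lever 0, 35 mm above the worktop at the start; z from tips to handles, x from jaw a to jaw b, frame fixed in the lever of jaw a. Squeeze the rolls that end the handles (see clip_pin) together along x.
- clip_pin (a point): centre of the clip's hinge pin (10 mm thick, along y), 36 mm above the jaw tips; at the start it rests on the tongue, 71 mm above the worktop. Axes as clip. The handles end in rolls 8 mm thick, 28 mm long along y, centred 37 mm above the pin and 24 mm to either side (x): 108 mm above the worktop and 56 mm over the outsides at the start.
- clip_lever (a joint): angle between the clip's levers, rad: 0 when the jaws are clamped on something 4 mm thick (as on the post), grows as the handles are squeezed, 0.75 at its stop (rolls then 25 mm over the outsides, jaw tips 30 mm apart; 22 mm at 0.5). The spring needs 5 N on the handles at 0 and about 9 N at the stop, and closes the jaws when let go.
- jaw_a (a point): inner edge of the tip of jaw a (the lower end), at the middle of its width. Jaws 5 to 7 mm thick, 36 mm long below the pin axis; the pin leaves 31 mm of free depth between them.
- jaw_b (a point): the same point of the other jaw; midway between jaw_a and jaw_b is the middle of the mouth. Its frame turns with the lever of jaw b.
- mandarin_mid (a point): centre of a loose mandarin, 57 mm across; stays where it is
- apple_mid (a point): centre of a loose red apple, 70 mm across; stays where it is
- honey_mid (a point): centre of a loose honey jar, 71 mm across, 110 mm high; stays where it is
Mind the look-alikes: they are no part of the job. Leave any green look-alike of the clip alone.

How it is judged (in metres and radians):
On the way, in this order (a step that is already met when the one before it is completed fails the run):
1. the foot of the card is pressed flush into the stand (value of joint card above 0.01 m), for 0.2 s.
2. the clip, its jaws pinched open, is off the post in the fingers (distance between clip_pin and post above 0.105 m and value of joint clip_lever above 0.3 rad and contact force between clip and the fingers above 2 N), for 0.2 s.
At the end, for the whole second after the job is handed in: Card foot flush (within 2 mm); fingers hold the clip open (over 0.5 rad, tips over 20 mm apart), still, touching neither card nor stand (0.5 N); jaw tips on either side of the card, 4 mm or more from its middle plane, 10 mm or more below its edge, within 30 mm of the edge's middle (value of joint card above 0.01 m and value of joint clip_lever above 0.5 rad and ((x of jaw_a in the frame of card_top below -0.004 m and x of jaw_b in the frame of card_top above 0.004 m) or (x of jaw_b in the frame of card_top below -0.004 m and x of jaw_a in the frame of card_top above 0.004 m)) and z of each of jaw_a, jaw_b in the frame of card_top below -0.01 m and y of jaw_a in the frame of card_top between -0.03 and 0.03 m and y of jaw_b in the frame of card_top between -0.03 and 0.03 m and contact force between clip and the fingers above 2 N and contact force between clip and stand below 0.5 N and linear speed of clip below 0.03 m/s); the arm keeps its last pose, push and grip.
It fails at once if a fruit or the honey jar is moved more than 30 mm (distance of any of mandarin_mid, apple_mid, honey_mid from where it was at the start of the episode above 0.03 m).
It also fails if it takes over 51 s, if anything falls off the work surface, if the arm or the gripper's body presses on something with over 40 N, if the wrist force passes 120 N, or if a joint passes its speed limit or range.

## Working session

There is one attempt and no reset: what is moved stays moved. The work goes in short steps, Python scripts to look and compute and a tool call to move; the robot and the scene stay as the last step left them, time stands still between calls to the robot, and variables do not carry over. Pictures are saved under pics/ and viewed, and the job is handed in when it is done.

Besides the shell and the picture viewer there is one more tool, called as a command line: name --argument value ..., lists and objects as JSON in quotes. servo_tool: Moves the arm, as the interface text tells. Its arguments: {"type":"object","properties":{"plan":{"type":"array"},"squeeze":{"type":"number"}},"required":["plan"]}

```bash
mkdir -p pics; ls; python3 - <<'E'
from workcell import env
import cv2,json
print(env.state())
for n in ["scene","side","wrist"]:
    f=env.grab_frame(n)
    cv2.imwrite(f"pics/{n}0.png",f["pixels"][:,:,::-1])
    print(n,f["intrinsics"],f["eye"],f["attitude"],[k for k in f])
E
```

```text
pics
{'time_s': 0.0, 'qpos': array([ 6.56035681e+01,  1.83515716e+01,  8.97066754e+01,  2.07330012e-04,
        7.20431508e+01, -1.14540042e+00]), 'qvel': array([ 0.00290043, -0.00456348, -0.02199734,  0.0766171 , -0.08931907,
       -0.06947393]), 'effort': array([ 1.78648785e-03, -4.12465167e+01, -2.31969559e+01,  7.31570623e-02,
        4.59411205e-02, -1.35876530e-04]), 'ee_pos': array([226.7721953 , 527.84391077, 213.11914932]), 'ee_rot': array([-1.79997776e+02,  1.01373661e-01,  6.67489064e+01]), 'force': array([ 0.0575365 , -0.34243125,  0.54529615]), 'torque': array([-0.01504581, -0.02447679, -0.00906091]), 'gripper_width': 90.97498858186313}
scene [[486.67337527   0.         280.87059547]
 [  0.         486.67337527 208.6452623 ]
 [  0.           0.           1.        ]] [-123.78701404 -132.25413868  565.70862808] [ 58.88663167   1.38150559 -61.85605802] ['pixels', 'intrinsics', 'eye', 'attitude']
side [[467.70682315   0.         279.42461571]
 [  0.         467.70682315 206.35614862]
 [  0.           0.           1.        ]] [ 441.56197313 1023.50535502  560.06765249] [  59.11385781   -0.75448957 -168.26482151] ['pixels', 'intrinsics', 'eye', 'attitude']
wrist [[349.59276263   0.         278.27301277]
 [  0.         349.59276263 205.66993741]
 [  0.           0.           1.        ]] [153.30808062 560.12416981 383.77868946] [-1.65242938e+01  4.15259469e-02  6.67641937e+01] ['pixels', 'intrinsics', 'eye', 'attitude']
```

View pics/scene0.png

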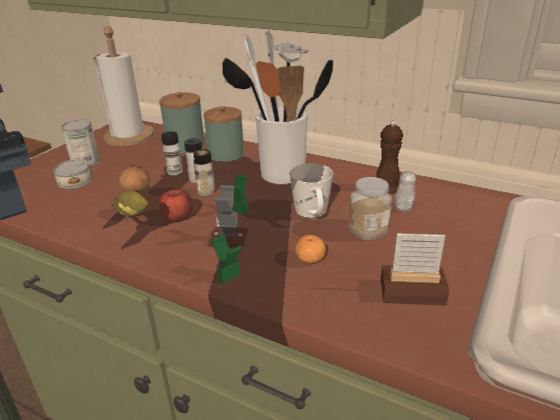

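View pics/side0.png

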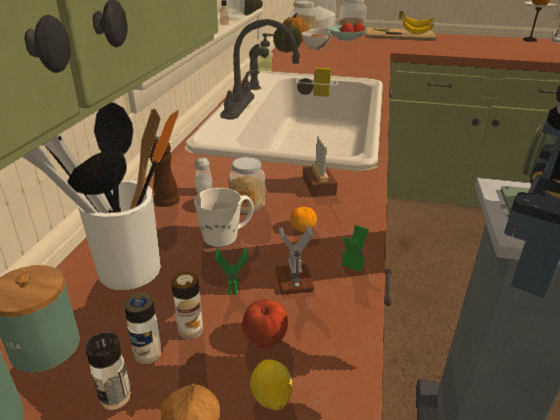

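View pics/wrist0.png

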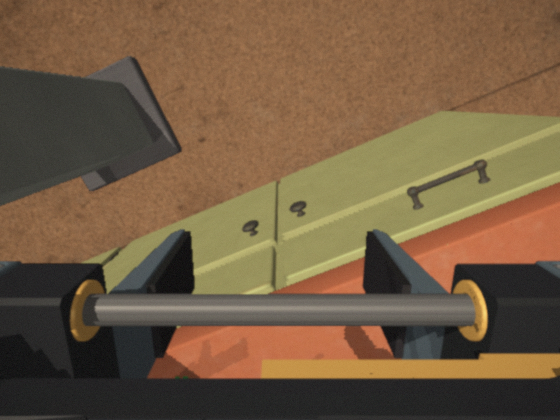

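Scene view: card/stand at about (415,270), the steel clip on its post at (227,212), with green look-alikes beside it at (240,195) and (228,258). In the side view the clip is at (296,260) and the card at (320,165). I'll zoom in on both.

```bash
python3 - <<'E'
import cv2
s=cv2.imread("pics/scene0.png"); d=cv2.imread("pics/side0.png")
def z(im,x,y,w,h,k,n):cv2.imwrite(n,cv2.resize(im[y:y+h,x:x+w],None,fx=k,fy=k,interpolation=cv2.INTER_CUBIC))
z(s,370,220,90,90,6,"pics/z1.png"); z(s,190,170,80,120,5,"pics/z2.png")
z(d,290,130,60,75,8,"pics/z3.png"); z(d,260,215,75,85,7,"pics/z4.png")
E
```

```text
(no output)
```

View pics/z1.png

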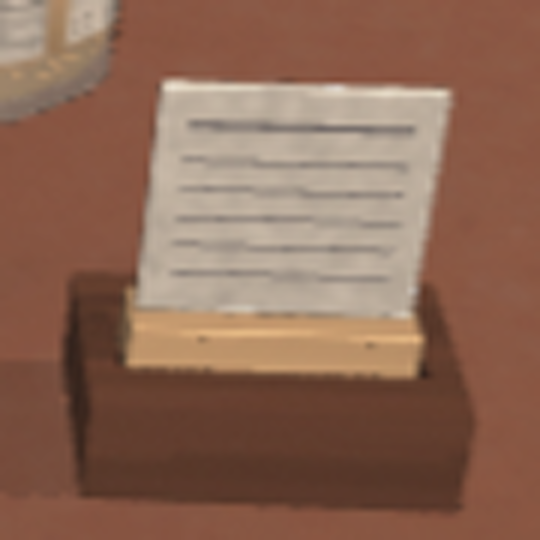

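View pics/z2.png

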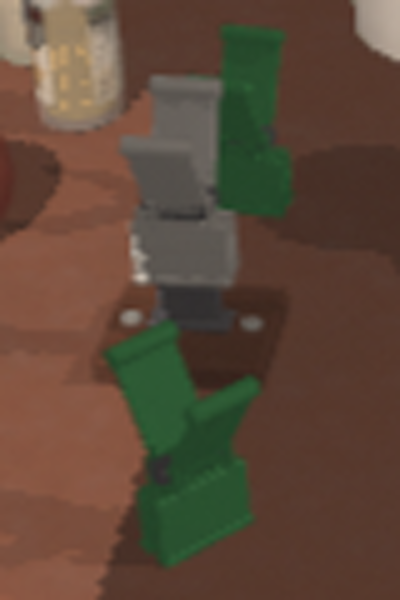

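View pics/z3.png

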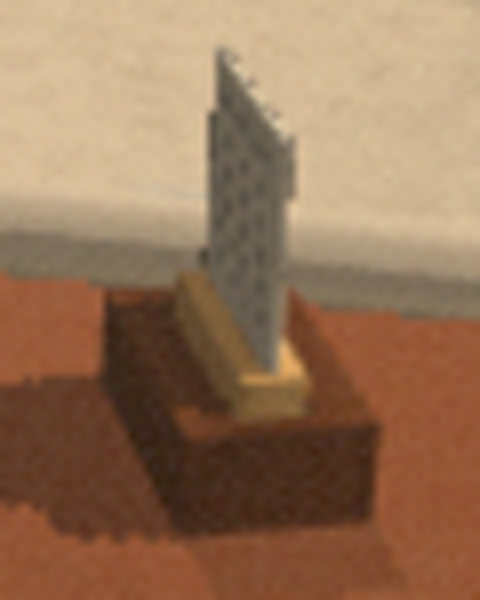

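View pics/z4.png

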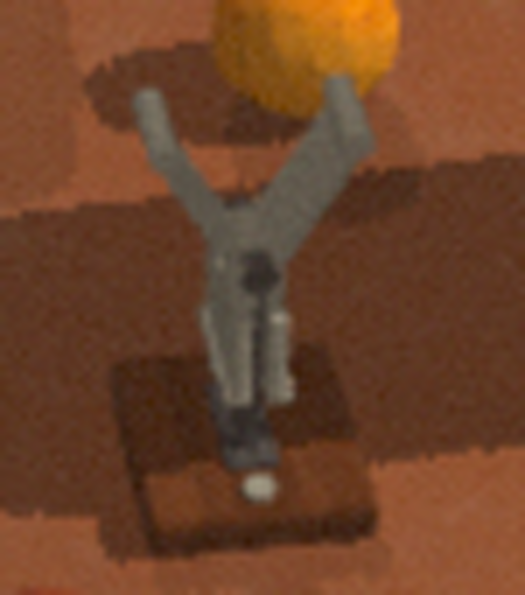

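```bash
cat > h.py <<'E'
import numpy as np
from scipy.spatial.transform import Rotation as Ro
from scipy.optimize import least_squares
def cam(f): return np.array(f["intrinsics"]),np.array(f["eye"]),Ro.from_euler('xyz',f["attitude"],degrees=True).as_matrix()
CAM={"scene":(np.array([[486.67337527,0,280.87059547],[0,486.67337527,208.6452623],[0,0,1]]),np.array([-123.78701404,-132.25413868,565.70862808]),Ro.from_euler('xyz',[58.88663167,1.38150559,-61.85605802],degrees=True).as_matrix()),
"side":(np.array([[467.70682315,0,279.42461571],[0,467.70682315,206.35614862],[0,0,1]]),np.array([441.56197313,1023.50535502,560.06765249]),Ro.from_euler('xyz',[59.11385781,-0.75448957,-168.26482151],degrees=True).as_matrix())}
def proj(c,P):
    K,e,R=c; q=(np.atleast_2d(P)-e)@R; q=q*[1,-1,-1]; q=q@K.T; return q[:,:2]/q[:,2:]
def ray(c,uv):
    K,e,R=c; d=np.linalg.inv(K)@np.array([uv[0],uv[1],1.]); return e,R@(d*[1,-1,-1])
def atz(c,uv,z):
    e,d=ray(c,uv); return e+d*(z-e[2])/d[2]
def fit(obs,x0,extra=0):
    # obs: (cam, zoom(k,x,y), (u,v), fn(p)->local pt)
    pts=[(c,((u+.5)/k-.5+x,(v+.5)/k-.5+y),m) for c,(k,x,y),(u,v),m in obs]
    def res(p):
        r=[];cy,sy=np.cos(p[2]),np.sin(p[2])
        for c,uv,m in pts:
            l=m(p) if callable(m) else m
            w=[p[0]+cy*l[0]-sy*l[1],p[1]+sy*l[0]+cy*l[1],l[2]]
            r+=list(proj(CAM[c],w)[0]-uv)
        return np.array(r)
    s=least_squares(res,x0,loss='soft_l1')
    return s.x,res(s.x).reshape(-1,2).round(1)
E
python3 - <<'E'
from h import *
S=(6,370,220);D=(8,290,130)
print(atz(CAM["scene"],(415,300),0),atz(CAM["side"],(325,192),0))
top=lambda y,h=122:(lambda p:(0,y,h-p[3]))
bx=[("scene",S,(83,497),(-30,52,0)),("scene",S,(462,510),(-30,-52,0)),("scene",S,(475,425),(-30,-52,34)),
("scene",S,(162,82),top(38)),("scene",S,(450,92),top(-38)),("scene",S,(138,305),top(38,46)),("scene",S,(412,315),top(-38,46)),
("side",D,(185,437),(30,52,34)),("side",D,(380,425),(-30,52,34)),("side",D,(185,530),(30,52,0)),("side",D,(375,518),(-30,52,0)),("side",D,(107,296),(30,-52,34)),
("side",D,(290,138),top(38)),("side",D,(222,48),top(-38))]
x,r=fit(bx,[500,180,0,2]); print(x,np.degrees(x[2]));print(r)
Z=(5,190,170);Y=(7,260,215)
b=[("scene",Z,(118,290),(30,35,12)),("scene",Z,(290,292),(30,-35,12)),("scene",Z,(268,382),(-30,-35,0)),
("side",Y,(375,500),(-30,35,12)),("side",Y,(365,540),(-30,35,0)),("side",Y,(155,555),(30,35,0)),("side",Y,(115,365),(30,-35,12)),("side",Y,(325,345),(-30,-35,12))]
print(atz(CAM["scene"],(228,240),0),atz(CAM["side"],(296,280),0))
x,r=fit(b,[450,430,0]); print(x,np.degrees(x[2]));print(r)
# clip alone (origin beneath pin)
b=[("scene",Z,(122,145),(-24,14,110)),("scene",Z,(192,150),(-24,-14,110)),("scene",Z,(152,82),(24,14,110)),("scene",Z,(222,86),(24,-14,110)),
("scene",Z,(135,282),(-7,20,35)),("scene",Z,(237,285),(-7,-20,35)),
("side",Y,(260,272),(0,20,71)),("side",Y,(148,97),(24,14,110)),("side",Y,(368,145),(-24,14,108))]
x,r=fit(b,[450,430,0]); print(x,np.degrees(x[2]));print(r)
for n,uv,z in [("scene",(310,249),28),("side",(303,219),28),("scene",(176,205),35),("side",(265,323),35),("scene",(370,208),55),("side",(247,184),55)]: print(n,uv,atz(CAM[n],uv,z).round())
E
```

```text
[531.05880537 -25.10337254   0.        ] [5.29288389e+02 1.23845097e+01 1.13686838e-13]
[ 5.48774231e+02 -1.52845191e+01  3.99930577e-01  3.52867202e-01] 22.91433418863757
[[-0.2  0.1]
 [-0.3  0.7]
 [ 0.6 -0.8]
 [ 0.1 -0. ]
 [ 0.5 -0.2]
 [-0.3  0.1]
 [ 0.   0.1]
 [ 0.4  0.4]
 [ 0.2 -0.1]
 [-0.4  1.2]
 [-0.3  0.6]
 [-0.2 -0.8]
 [ 0.1  0.7]
 [ 0.  -0.5]]
[540.05960748 360.83745953   0.        ] [541.00920046 357.88109156   0.        ]
[5.44161139e+02 3.61804023e+02 3.80788909e-01] 21.817597397651372
[[ 1.5 -2.3]
 [ 0.1 -1.4]
 [-0.2  2.2]
 [ 1.5  0.8]
 [ 2.6  0.2]
 [-0.4  1.7]
 [-1.2 -0.8]
 [-0.1 -1.1]]
[ 543.59459727  360.49481345 -150.47111259] -8621.359689972678
[[ 0.1 -0.7]
 [ 0.4 -0.7]
 [ 0.9 -0.1]
 [ 0.7 -0. ]
 [ 0.6  0. ]
 [-0.5  0.8]
 [ 0.6  2.9]
 [ 2.8  8.1]
 [-0.8  0.6]]
scene (310, 249) [551. 181.  28.]
side (303, 219) [556. 191.  28.]
scene (176, 205) [560. 505.  35.]
side (265, 323) [564. 511.  35.]
scene (370, 208) [698. 117.  55.]
side (247, 184) [699. 115.  55.]
```

```bash
python3 - <<'E'
from h import *
Z=(5,190,170);Y=(7,260,215)
c=[("scene",Z,(122,145),(-24,14,110)),("scene",Z,(192,150),(-24,-14,110)),("scene",Z,(152,82),(24,14,110)),("scene",Z,(222,86),(24,-14,110)),
("scene",Z,(133,282),(-7,20,35)),("scene",Z,(237,285),(-7,-20,35)),
("side",Y,(260,272),(0,20,71)),("side",Y,(154,145),(24,14,108)),("side",Y,(148,92),(24,-14,110)),("side",Y,(368,145),(-24,14,108)),("side",Y,(340,78),(-24,-14,110))]
x,r=fit(c,[543,360,.35]); print(x,np.degrees(x[2]));print(r)
p=[("side",Y,(375,500),(-30,35,12)),("side",Y,(370,540),(-30,35,0)),("side",Y,(155,555),(30,35,0)),("side",Y,(115,365),(30,-35,12)),("scene",Z,(118,290),(30,35,12)),("scene",Z,(290,292),(30,-35,12))]
x2,r=fit(c+p,[543,360,.35]); print(x2,np.degrees(x2[2]));print(r)
import cv2
for n,(k,u,v),o in [("scene",Z,"pics/o1.png"),("side",Y,"pics/o2.png")]:
    im=cv2.imread(f"pics/{n}0.png")[v:v+120,u:u+85];im=cv2.resize(im,None,fx=k,fy=k,interpolation=cv2.INTER_CUBIC)
    R=Ro.from_euler('z',x[2]).as_matrix()
    def L(a,b,col):
        q=proj(CAM[n],np.array([a,b])@R.T+[x[0],x[1],0]); q=((q+.5-[u,v])*k).astype(int); cv2.line(im,tuple(map(int,q[0])),tuple(map(int,q[1])),col,1)
    for s in(-1,1):
        L((24*s,14,108),(24*s,-14,108),(0,0,255));L((7*s,20,35),(7*s,-20,35),(0,255,255))
        for zz in(0,12):L((30*s,-35,zz),(30*s,35,zz),(255,255,0));L((-30,35*s,zz),(30,35*s,zz),(255,255,0))
    L((0,20,71),(0,-20,71),(255,0,255)); cv2.imwrite(o,im)
E
```

```text
[5.43930432e+02 3.60872601e+02 3.39783852e-01] 19.46818064681662
[[ 0.2 -0.7]
 [ 0.6 -0.9]
 [ 0.7 -0.1]
 [ 0.5 -0.2]
 [ 0.9 -0. ]
 [-0.4  0.6]
 [ 0.5  3. ]
 [ 1.8  2.4]
 [ 0.4 -0.1]
 [-0.9  0.6]
 [ 0.1  0.2]]
[5.43732022e+02 3.60925609e+02 3.55444042e-01] 20.365443446235535
[[ 0.3 -0.6]
 [ 0.7 -0.9]
 [ 0.4 -0.1]
 [ 0.2 -0.2]
 [ 0.8  0.1]
 [-0.4  0.6]
 [ 0.8  3. ]
 [ 2.1  2.6]
 [ 0.4  0.1]
 [-0.7  0.5]
 [ 0.   0.1]
 [ 1.4  0.8]
 [ 1.8  0.3]
 [-0.6  1.2]
 [-0.5 -1.4]
 [ 2.2 -2.3]
 [ 0.6 -0.9]]
```

View pics/o1.png

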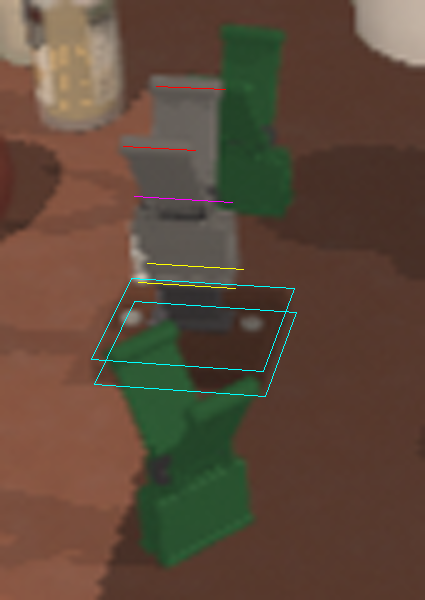

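View pics/o2.png

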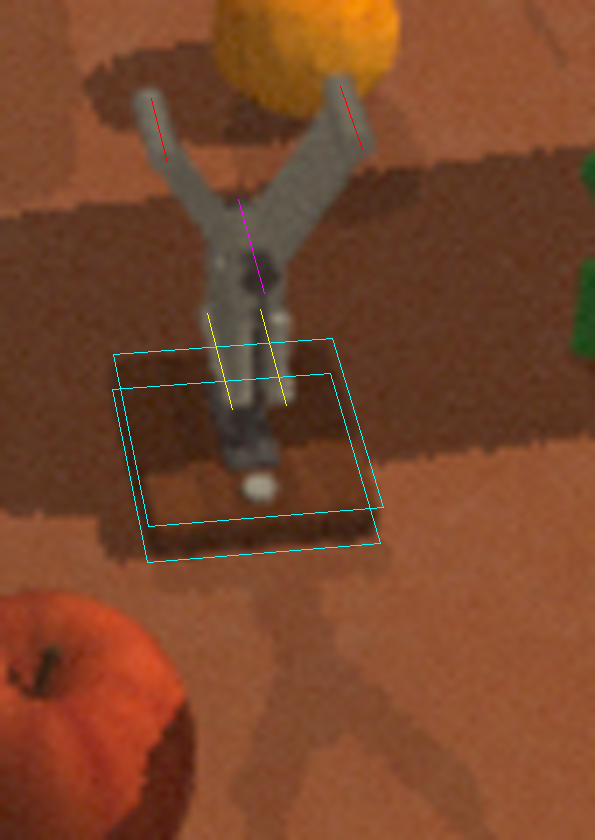

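```bash
cat >> h.py <<'E'
def rows(st,tgt,yaw,nrot,nmov,gain=1.0):
    """print tool-axis rows from state to target; rotation finishes in nrot rows then moves"""
    y=st["ee_rot"][2]; p=np.array(st["ee_pos"],float); d=np.array(tgt)-p; out=[]
    n=max(nrot,nmov)
    dy=yaw-y
    for i in range(n):
        R=Ro.from_euler('xyz',[180,0,y],degrees=True).as_matrix()
        a=-dy/nrot if i<nrot else 0; s=R.T@(d/nmov) if i<nmov else np.zeros(3)
        out.append([[0,0,round(a,1)],[round(float(v),1) for v in s]]); y-=a
    print(out)
E
python3 - <<'E'
from h import *
for n,uv,z in [("scene",(280,178),0),("side",(128,282),0),("scene",(311,213),0),("side",(222,242),0),("scene",(388,190),0),("scene",(228,280),0),("side",(355,268),0),("side",(233,290),0),("scene",(204,192),0)]: print(n,uv,atz(CAM[n],uv,z).round())
from workcell import env
rows(env.state(),[548.8,-15.3,200],22.9,6,10)
E
```

```text
scene (280, 178) [827. 394.   0.]
side (128, 282) [839. 431.   0.]
scene (311, 213) [709. 253.   0.]
side (222, 242) [711. 272.   0.]
scene (388, 190) [883. 133.   0.]
scene (228, 280) [433. 290.   0.]
side (355, 268) [437. 298.   0.]
side (233, 290) [646. 410.   0.]
scene (204, 192) [684. 525.   0.]
[[[0, 0, np.float64(7.3)], [-37.2, 51.0, 1.3]], [[0, 0, np.float64(7.3)], [-30.4, 55.3, 1.3]], [[0, 0, np.float64(7.3)], [-23.1, 58.8, 1.3]], [[0, 0, np.float64(7.3)], [-15.5, 61.2, 1.3]], [[0, 0, np.float64(7.3)], [-7.5, 62.7, 1.3]], [[0, 0, np.float64(7.3)], [0.5, 63.1, 1.3]], [[0, 0, 0], [8.5, 62.6, 1.3]], [[0, 0, 0], [8.5, 62.6, 1.3]], [[0, 0, 0], [8.5, 62.6, 1.3]], [[0, 0, 0], [8.5, 62.6, 1.3]]]
```

servo_tool --plan '[[[0,0,7.3],[-37,51,0],0],[[0,0,7.3],[-30,54,0],0],[[0,0,7.3],[-23,57,0],0],[[0,0,7.3],[-15,59,0],0],[[0,0,7.3],[-7,60,0],0],[[0,0,7.3],[0,60,0],0],[[0,0,0],[8,60,0],0],[[0,0,0],[8,60,0],0],[[0,0,0],[8,60,0],0],[[0,0,0],[8,60,0],0]]' --squeeze 10

```text
time_s: 1.4
ee_pos: [536.0, -13.1, 211.9]
ee_rot: [180.0, -0.0, 21.9]
force: [0.8, 0.8, -0.2]
gripper_width: 0.9
```

```bash
python3 - <<'E'
from h import *
from workcell import env
s=env.state();print(s["ee_pos"],s["ee_rot"],s["time_s"],s["gripper_width"],s["force"])
rows(s,[548.8,-15.3,140],22.9,1,5)
E
```

```text
[535.99418394 -13.08343721 211.86791583] [ 1.79961778e+02 -3.68857523e-02  2.19486263e+01] 1.4 0.935409173837527 [ 0.75482184  0.80970066 -0.20654032]
[[[0, 0, np.float64(-1.0)], [2.2, 1.4, 14.4]], [[0, 0, 0], [2.2, 1.4, 14.4]], [[0, 0, 0], [2.2, 1.4, 14.4]], [[0, 0, 0], [2.2, 1.4, 14.4]], [[0, 0, 0], [2.2, 1.4, 14.4]]]
```

servo_tool --plan '[[[0,0,-1],[3,2,20],0],[[0,0,0],[3,1.5,20],0],[[0,0,0],[3,1.5,20],0],[[0,0,0],[2,1.5,15],0],[[0,0,0],[0,0,5],0],[[0,0,0],[0,0,4],0],[[0,0,0],[0,0,4],0],[[0,0,0],[0,0,4],0],[[0,0,0],[0,0,0],0],[[0,0,0],[0,0,0],0]]'

```text
time_s: 2.65
ee_pos: [551.9, -20.3, 118.4]
ee_rot: [179.8, -0.2, 22.6]
force: [-0.8, 0.5, 0.2]
gripper_width: 0.2
```

```bash
python3 - <<'E'
from workcell import env
import cv2
s=env.state();print(s["ee_pos"],s["ee_rot"],s["force"])
for n,(x,y) in [("scene",(370,170)),("side",(260,90))]:
    f=env.grab_frame(n)["pixels"][:,:,::-1]; cv2.imwrite(f"pics/{n}1.png",cv2.resize(f[y:y+140,x:x+110],None,fx=4,fy=4,interpolation=2))
E
```

```text
[551.85969076 -20.25584751 118.40009105] [179.82194323  -0.20345739  22.55015387] [-0.80729521  0.46553335  0.1682074 ]
```

View pics/scene1.png

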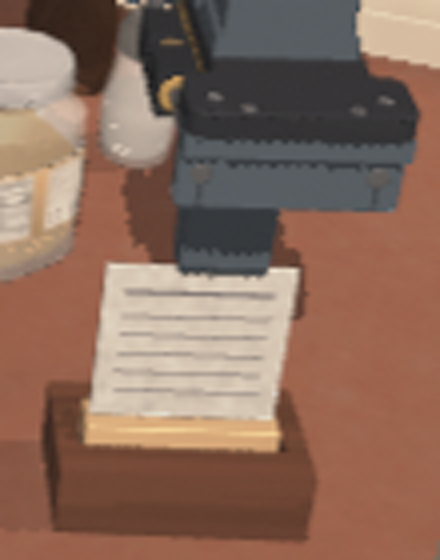

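View pics/side1.png

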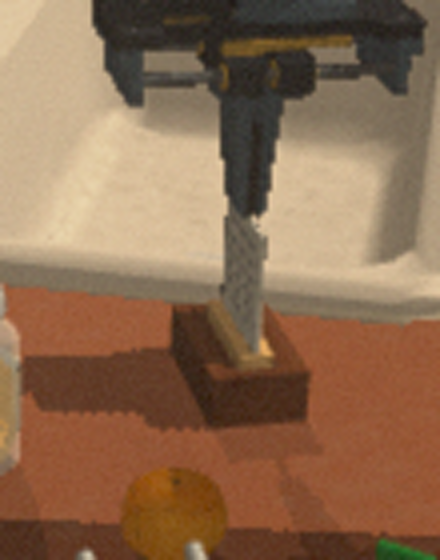

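Fingers are centred on the card's top edge (scene zoom ~(225,270)), and the foot is still partly proud. I'll keep pressing.

servo_tool --plan '[[[0,0,0],[0,0,3],0],[[0,0,0],[0,0,3],0],[[0,0,0],[0,0,3],0],[[0,0,0],[0,0,3],0],[[0,0,0],[0,0,3],0],[[0,0,0],[0,0,3],0],[[0,0,0],[0,0,3],0],[[0,0,0],[0,0,3],0],[[0,0,0],[0,0,3],0],[[0,0,0],[0,0,3],0]]'

```text
time_s: 4.0
ee_pos: [552.3, -20.3, 110.0]
ee_rot: [179.6, -0.7, 22.5]
force: [-6.4, 0.2, 19.1]
gripper_width: 0.8
```

Flush at the stop: z = 110.0 with a 19 N reaction. I'll lift off and check.

servo_tool --plan '[[[0,0,0],[0,0,-5],0],[[0,0,0],[0,0,-20],0],[[0,0,0],[0,0,-30],90],[[0,0,0],[0,0,-30],90],[[0,0,0],[0,-30,-20],90],[[0,0,0],[0,-50,0],90],[[0,0,0],[0,-50,0],90],[[0,0,0],[0,-50,0],90],[[0,0,0],[0,-50,0],90],[[0,0,0],[0,0,0],90]]'

```text
time_s: 5.25
ee_pos: [461.6, 198.3, 214.6]
ee_rot: [179.6, -0.8, 22.4]
force: [0.4, -0.3, 0.8]
gripper_width: 77.8
```

```bash
python3 - <<'E'
from workcell import env
import cv2
from h import *
s=env.state();print(s["ee_pos"],s["ee_rot"],s["force"],s["time_s"])
a=env.grab_frame("scene")["pixels"][:,:,::-1]; b=env.grab_frame("side")["pixels"][:,:,::-1]
a=cv2.resize(a[220:310,370:460],None,fx=6,fy=6,interpolation=2)
b=cv2.resize(b[130:205,290:350],None,fx=8,fy=8,interpolation=2)[:540,:]
cv2.imwrite("pics/c1.png",a);cv2.imwrite("pics/c2.png",b)
rows(s,[543.8,360.9,165],20,5,10)
E
```

```text
[461.56946995 198.25672709 214.56710932] [179.61959414  -0.80497136  22.37803448] [ 0.44769708 -0.33570385  0.80705504] 5.25
[[[0, 0, np.float64(0.5)], [13.8, -11.9, 5.0]], [[0, 0, np.float64(0.5)], [13.7, -12.0, 5.0]], [[0, 0, np.float64(0.5)], [13.6, -12.1, 5.0]], [[0, 0, np.float64(0.5)], [13.5, -12.2, 5.0]], [[0, 0, np.float64(0.5)], [13.4, -12.4, 5.0]], [[0, 0, 0], [13.3, -12.5, 5.0]], [[0, 0, 0], [13.3, -12.5, 5.0]], [[0, 0, 0], [13.3, -12.5, 5.0]], [[0, 0, 0], [13.3, -12.5, 5.0]], [[0, 0, 0], [13.3, -12.5, 5.0]]]
```

View pics/c1.png

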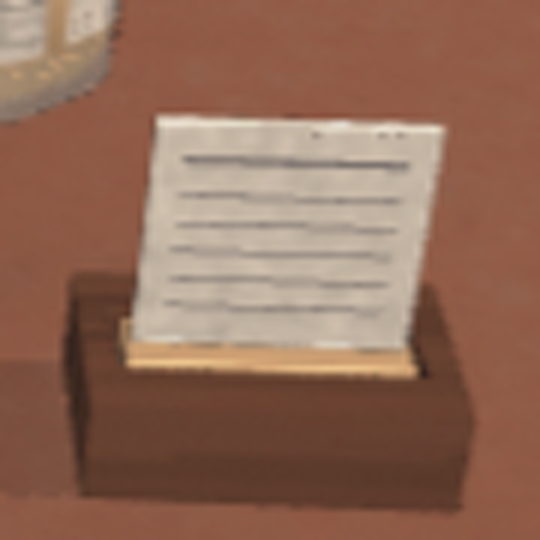

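View pics/c2.png

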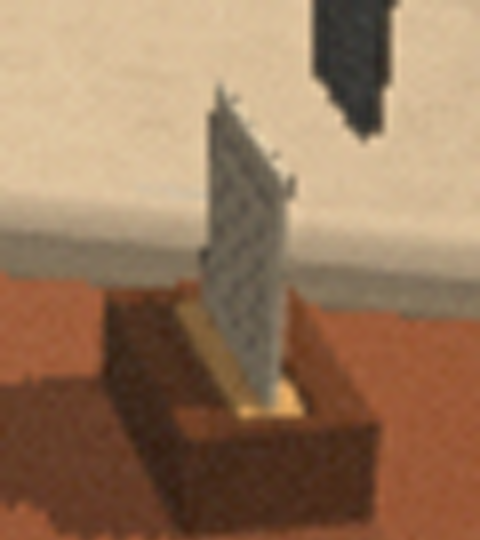

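Card foot flush: its top dropped about 6 px in the scene view and the foot is level with the stand in both. Next, move above the clip.

servo_tool --plan '[[[0,0,0.5],[14,-12,0],91],[[0,0,0.5],[14,-12,3],91],[[0,0,0.5],[14,-12,3],91],[[0,0,0.5],[14,-12,3],91],[[0,0,0.5],[14,-12,3],91],[[0,0,0],[14,-12,3],91],[[0,0,0],[14,-12,3],91],[[0,0,0],[14,-12,3],91],[[0,0,0],[14,-12,3],91],[[0,0,0],[12,-12,0],91]]'

```text
time_s: 6.6
ee_pos: [559.9, 364.7, 188.4]
ee_rot: [179.6, -0.8, 19.2]
force: [-0.0, 0.3, -0.4]
gripper_width: 90.9
```

```bash
cat >> h.py <<'E'
def corr(s,tgt,yaw):
    R=Ro.from_euler('xyz',s["ee_rot"],degrees=True);T=Ro.from_euler('xyz',[180,0,yaw],degrees=True)
    print(np.array(s["ee_pos"]).round(1),np.array(s["ee_rot"]).round(2),"shift",(R.inv().apply(np.array(tgt)-s["ee_pos"])).round(1),"turn",np.degrees((R.inv()*T).as_rotvec()).round(2),s["gripper_width"],np.array(s["force"]).round(1),s["time_s"])
E
python3 - <<'E'
from workcell import env
import cv2
from h import *
s=env.state(); corr(s,[543.8,360.9,150],20)
for n in ["scene","side","wrist"]:
    f=env.grab_frame(n); cv2.imwrite(f"pics/{n}3.png",f["pixels"][:,:,::-1])
    if n=="wrist":
        c=cam(f); print(f["eye"],f["attitude"])
        R=Ro.from_euler('z',20,degrees=True).as_matrix()
        P=np.array([(24,14,108),(24,-14,108),(-24,14,108),(-24,-14,108),(0,0,71)])@R.T+[543.8,360.9,0]
        print(proj(c,P).round())
E
```

```text
[559.9 364.7 188.4] [179.55  -0.81  19.21] shift [-17.   -2.   38.2] turn [ 0.45 -0.81 -0.79] 90.91395742542001 [-0.   0.3 -0.4] 6.6
[531.01730998 441.9275447  358.2301402 ] [-16.89223083  -0.92774794  19.29331351]
[[285. 193.]
 [285. 229.]
 [220. 194.]
 [222. 230.]
 [256. 198.]]
```

View pics/wrist3.png

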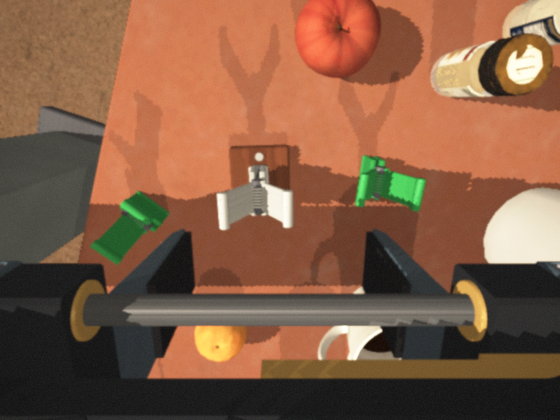

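View pics/side3.png

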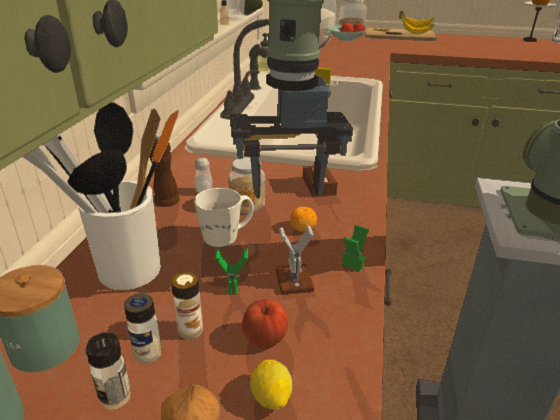

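```bash
python3 - <<'E'
from h import *
import cv2
print(proj(CAM["side"],[[559.9,364.7,188.4]]))
w=cv2.imread("pics/wrist3.png");cv2.imwrite("pics/w3z.png",cv2.resize(w[130:250,200:310],None,fx=5,fy=5,interpolation=2))
E
```

```text
[[287.51395963 191.48029862]]
```

View pics/w3z.png

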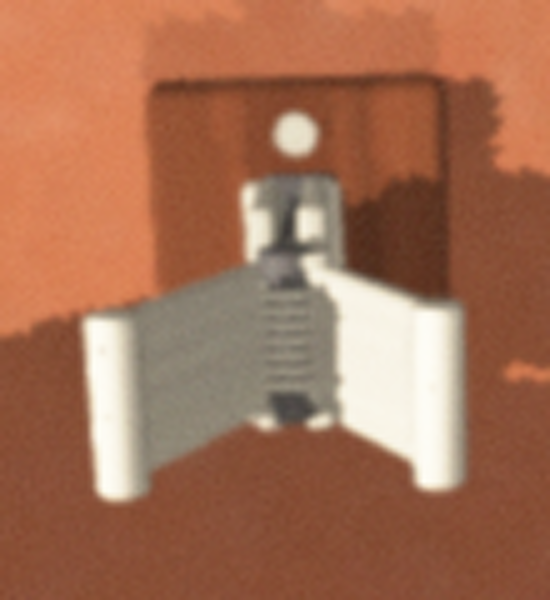

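```bash
python3 - <<'E'
from h import *
CAM["wrist"]=(np.array([[349.59276263,0,278.27301277],[0,349.59276263,205.66993741],[0,0,1]]),np.array([531.01730998,441.9275447,358.2301402]),Ro.from_euler('xyz',[-16.89223083,-0.92774794,19.29331351],degrees=True).as_matrix())
W=(5,200,130)
b=[("wrist",W,(110,313),(-24,14,110)),("wrist",W,(123,497),(-24,-14,110)),("wrist",W,(438,303),(24,14,110)),("wrist",W,(440,490),(24,-14,110)),("wrist",W,(280,270),(0,20,71)),("wrist",W,(293,415),(0,-20,71))]
x,r=fit(b,[543,360,.35]);print(x,np.degrees(x[2]),r)
p=[("wrist",W,(155,85),(-30,35,12)),("wrist",W,(440,80),(30,35,12))]
x,r=fit(p+b,[543,360,.35]);print(x,np.degrees(x[2]),r)
E
```

```text
[5.44508703e+02 3.63279186e+02 3.62015006e-01] 20.74193193558971 [[ -0.2   0.5]
 [ -0.1  -0.4]
 [ -0.2   0.7]
 [  0.   -0.9]
 [  0.6 -10.6]
 [  0.    5.8]]
[5.44551698e+02 3.63224487e+02 3.58064309e-01] 20.515573689621185 [[ -2.8   0.1]
 [  1.3  -0.3]
 [ -0.1   0.5]
 [ -0.1  -0.4]
 [ -0.1   0.9]
 [ -0.   -0.7]
 [  0.7 -10.5]
 [ -0.    5.9]]
```

```bash
python3 - <<'E'
from workcell import env
from h import *
corr(env.state(),[544.3,362,140],20.5)
E
```

```text
[559.5 364.3 188.4] [179.54  -0.81  19.27] shift [-15.8  -3.2  48.2] turn [ 0.47 -0.8  -1.24] 91.06081613788683 [ 0.7  0.4 -0.1] 6.75
```

servo_tool --plan '[[[0.5,-0.8,-1.2],[-8,-2,0],91],[[0,0,0],[-8,-1,10],91],[[0,0,0],[0,0,15],91],[[0,0,0],[0,0,15],91],[[0,0,0],[0,0,5],91],[[0,0,0],[0,0,0],91],[[0,0,0],[0,0,0],91],[[0,0,0],[0,0,0],91],[[0,0,0],[0,0,0],91],[[0,0,0],[0,0,0],91]]'

```text
time_s: 8.0
ee_pos: [541.6, 359.8, 140.7]
ee_rot: [-180.0, 0.1, 20.5]
force: [0.2, 0.2, 0.2]
gripper_width: 91.1
```

```bash
python3 - <<'E'
from workcell import env
from h import *
corr(env.state(),[544.3,362,92],20.5)
E
```

```text
[541.6 359.8 140.7] [-1.7996e+02  7.0000e-02  2.0480e+01] shift [ 3.4 -1.1 48.7] turn [-0.04  0.07 -0.02] 91.06069962618696 [0.2 0.2 0.2] 8.0
```

servo_tool --plan '[[[0,0,0],[2,-1,0],91],[[0,0,0],[1,0,10],91],[[0,0,0],[0,0,12],91],[[0,0,0],[0,0,12],91],[[0,0,0],[0,0,10],91],[[0,0,0],[0,0,4],91],[[0,0,0],[0,0,0],91],[[0,0,0],[0,0,0],91],[[0,0,0],[0,0,0],91],[[0,0,0],[0,0,0],91]]'

```text
time_s: 9.25
ee_pos: [544.1, 361.9, 89.1]
ee_rot: [-180.0, 0.1, 20.5]
force: [0.2, 0.4, 0.2]
gripper_width: 91.2
```

```bash
python3 - <<'E'
from workcell import env
from h import *
import cv2
corr(env.state(),[544.3,362,92],20.5)
f=env.grab_frame("side")["pixels"][:,:,::-1];cv2.imwrite("pics/s4.png",cv2.resize(f[150:310,230:370],None,fx=4,fy=3.6,interpolation=2))
f=env.grab_frame("wrist")["pixels"][:,:,::-1];cv2.imwrite("pics/w4.png",f)
E
```

```text
[544.1 361.9  89.1] [-1.7997e+02  9.0000e-02  2.0470e+01] shift [ 0.2 -0.  -2.9] turn [-0.03  0.09 -0.03] 91.2364861545462 [0.2 0.4 0.2] 9.25
```

View pics/s4.png

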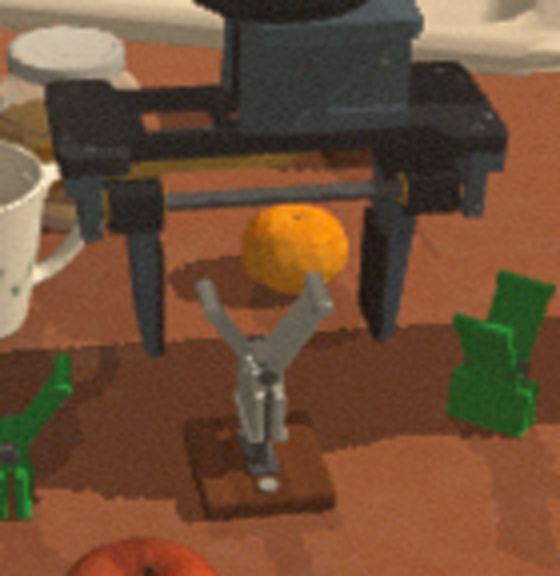

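View pics/w4.png

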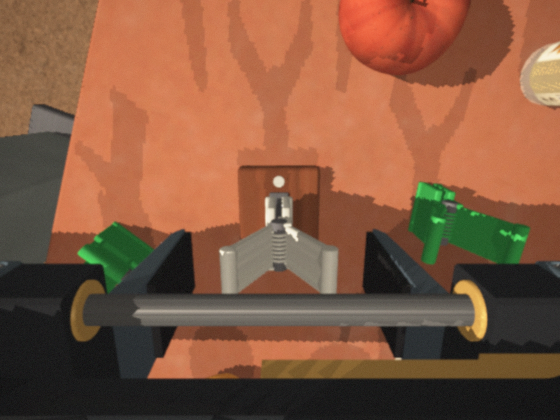

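servo_tool --plan '[[[0,0,0],[0,0,-1.5],70],[[0,0,0],[0,0,0],60],[[0,0,0],[0,0,0],56],[[0,0,0],[0,0,0],50],[[0,0,0],[0,0,0],45],[[0,0,0],[0,0,0],40],[[0,0,0],[0,0,0],35],[[0,0,0],[0,0,0],30],[[0,0,0],[0,0,0],26],[[0,0,0],[0,0,0],22]]' --squeeze 22

```text
time_s: 10.6
ee_pos: [546.4, 362.9, 98.3]
ee_rot: [-179.9, -0.4, 20.5]
force: [-1.4, -0.2, 3.3]
gripper_width: 24.5
```

```bash
python3 - <<'E'
from workcell import env
from h import *
import cv2
corr(env.state(),[544.3,362,92],20.5)
f=env.grab_frame("side")["pixels"][:,:,::-1];cv2.imwrite("pics/s5.png",cv2.resize(f[150:310,230:370],None,fx=4,fy=3.6,interpolation=2))
f=env.grab_frame("wrist")["pixels"][:,:,::-1];cv2.imwrite("pics/w5.png",f)
E
```

```text
[546.4 362.9  98.3] [-179.89   -0.43   20.48] shift [-2.4  0.1  6.3] turn [-0.11 -0.43 -0.02] 24.483629617420036 [-1.4 -0.2  3.3] 10.6
```

View pics/s5.png

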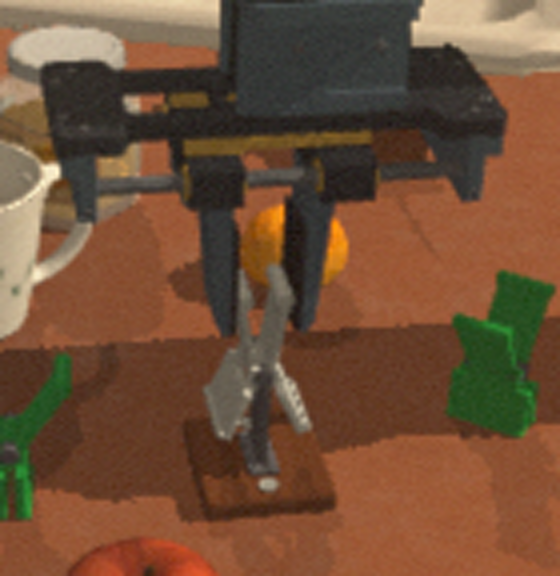

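View pics/w5.png

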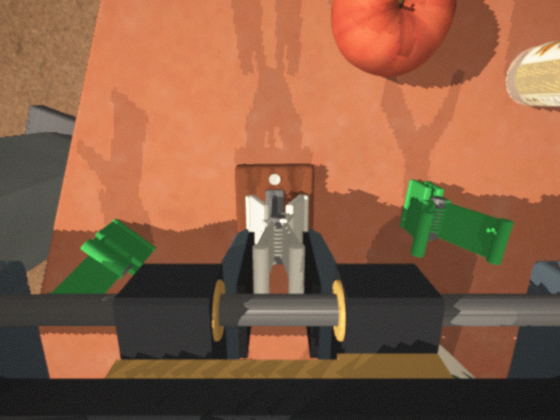

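The clip is pinched to its stop (opening 24.5 mm) and both jaws are clear of the tongue. Lift it straight up.

servo_tool --plan '[[[0,0,0],[0,0,0],20],[[0,0,0],[0,0,-4],20],[[0,0,0],[0,0,-6],20],[[0,0,0],[0,0,-8],20],[[0,0,0],[0,0,-10],20],[[0,0,0],[0,0,-12],20],[[0,0,0],[0,0,-15],20],[[0,0,0],[0,0,-15],20],[[0,0,0],[0,0,-8],20],[[0,0,0],[0,0,0],20]]' --squeeze 28

```text
time_s: 11.95
ee_pos: [545.8, 362.8, 180.9]
ee_rot: [-179.9, -0.4, 20.5]
force: [0.1, -0.9, -0.2]
gripper_width: 24.3
```

```bash
python3 - <<'E'
from workcell import env
from h import *
import cv2
corr(env.state(),[544.3,362,180],22.9)
for n,(x,y) in [("scene",(180,120)),("side",(230,110))]:
    f=env.grab_frame(n)["pixels"][:,:,::-1];cv2.imwrite(f"pics/{n}6.png",cv2.resize(f[y:y+150,x:x+120],None,fx=4,fy=4,interpolation=2))
f=env.grab_frame("wrist"); cv2.imwrite("pics/w6.png",f["pixels"][100:320,150:420,::-1].repeat(2,0).repeat(2,1)); print(f["eye"],f["attitude"])
E
```

```text
[545.8 362.8 180.9] [-179.88   -0.4    20.48] shift [-1.7  0.2  0.9] turn [-0.12 -0.4  -2.42] 24.273479195809465 [ 0.1 -0.9 -0.2] 11.95
[516.86868105 437.50246095 350.46814674] [-16.37842811  -0.35644541  20.49650495]
```

View pics/scene6.png

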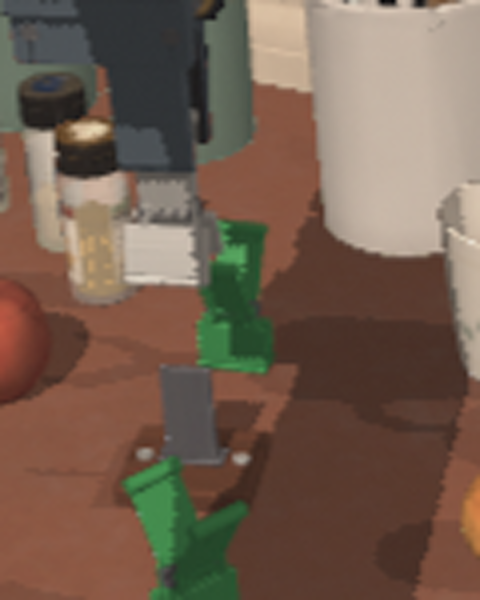

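View pics/side6.png

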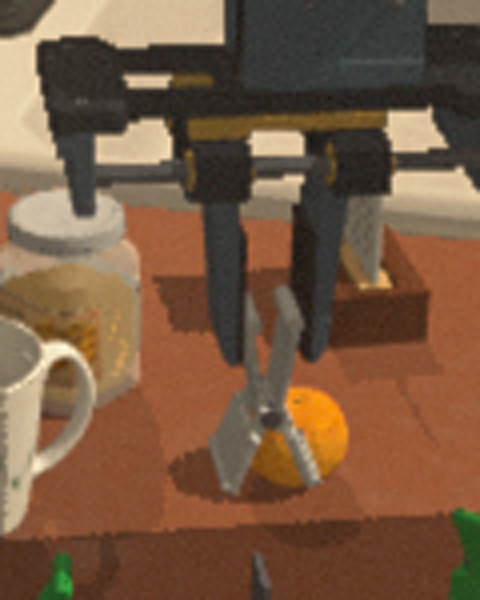

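View pics/w6.png

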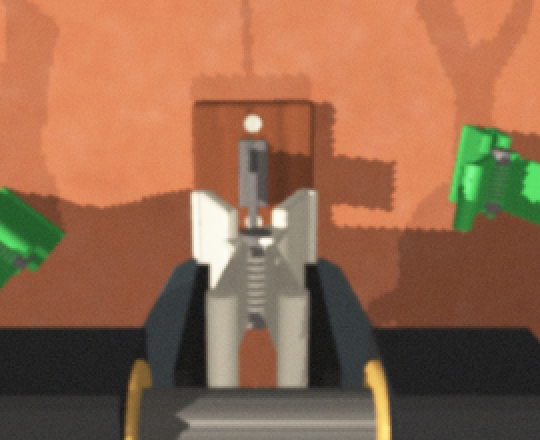

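```bash
python3 - <<'E'
from h import *
from workcell import env
f=env.grab_frame("wrist"); CAM["wrist"]=cam(f)
s=env.state();print(s["ee_pos"])
D=(4,230,110);S=(4,180,120);W=(2,150,100)
th=np.radians(20.5)
def m(x,y,z): return lambda p:(x,y,z+p[3])
b=[("side",D,(270,417),m(0,20,0)),("side",D,(232,491),m(15.5,20,-33)),("side",D,(313,484),m(-15.5,20,-33)),
("scene",S,(124,278),m(-17,20,-33)),("scene",S,(197,285),m(-17,-20,-33)),("scene",S,(124,222),m(-7,20,-4)),
("wrist",W,(222,292),m(-8.7,14,45)),("wrist",W,(293,292),m(8.7,14,45))]
x,r=fit(b,[545.8,362.8,th,153]);print(x,np.degrees(x[2]),r)
E
```

```text
[545.19820824 362.36165119 179.14825931]
[5.44475021e+02 3.65353215e+02 3.38393952e-01 1.55972102e+02] 19.388545271507542 [[ 1.   2.2]
 [ 0.6  1.1]
 [-1.3  1.6]
 [-1.   0.2]
 [ 1.3 -0.4]
 [-1.  -1.8]
 [-1.2  0.1]
 [ 1.2  0.7]]
```

```bash
python3 - <<'E'
from h import *
from workcell import env
s=env.state();corr(s,[548.8,-15.3,195],22.9);rows(s,[548.8,-15.3,195],22.9,6,10)
E
```

```text
[545.2 362.4 179.1] [-179.91   -0.23   20.48] shift [-128.7  355.   -16.9] turn [-0.08 -0.23 -2.42] 24.30383565910117 [-0.   0.7 -1.2] 12.15
[[[0, 0, np.float64(-0.4)], [-12.9, 35.5, -1.6]], [[0, 0, np.float64(-0.4)], [-13.1, 35.4, -1.6]], [[0, 0, np.float64(-0.4)], [-13.4, 35.3, -1.6]], [[0, 0, np.float64(-0.4)], [-13.6, 35.2, -1.6]], [[0, 0, np.float64(-0.4)], [-13.9, 35.1, -1.6]], [[0, 0, np.float64(-0.4)], [-14.1, 35.0, -1.6]], [[0, 0, 0], [-14.4, 34.9, -1.6]], [[0, 0, 0], [-14.4, 34.9, -1.6]], [[0, 0, 0], [-14.4, 34.9, -1.6]], [[0, 0, 0], [-14.4, 34.9, -1.6]]]
```

servo_tool --plan '[[[0,0,0],[-4,10,-10],20],[[0,0,-0.4],[-8,20,-8],20],[[0,0,-0.4],[-13,35,0],20],[[0,0,-0.4],[-14,37,0],20],[[0,0,-0.4],[-14,37,0],20],[[0,0,-0.4],[-14,37,0],20],[[0,0,-0.4],[-14,37,0],20],[[0,0,0],[-14,37,0],20],[[0,0,0],[-10,25,0],20],[[0,0,0],[-5,12,0],20]]'

```text
time_s: 13.4
ee_pos: [547.3, 34.3, 202.4]
ee_rot: [179.8, -0.3, 22.9]
force: [-0.1, 0.3, -0.2]
gripper_width: 24.3
```

```bash
python3 - <<'E'
from h import *
from workcell import env
s=env.state();corr(s,[548.8,-15.3,190],22.9)
E
```

```text
[547.3  34.3 202.4] [179.75  -0.32  22.89] shift [-17.9  46.2  12.5] turn [ 0.25 -0.32 -0.02] 24.291956205935968 [-0.1  0.3 -0.2] 13.4
```

servo_tool --plan '[[[0.2,-0.3,0],[-4,12,0],20],[[0,0,0],[-5,12,0],20],[[0,0,0],[-4,10,1],20],[[0,0,0],[-2,6,1],20],[[0,0,0],[-1,3,1],20],[[0,0,0],[0,0,0],20],[[0,0,0],[0,0,0],20],[[0,0,0],[0,0,0],20],[[0,0,0],[0,0,0],20],[[0,0,0],[0,0,0],20]]'

```text
time_s: 14.65
ee_pos: [549.1, -12.9, 199.5]
ee_rot: [-180.0, -0.0, 23.0]
force: [0.1, -0.9, -0.2]
gripper_width: 24.3
```

```bash
python3 - <<'E'
from h import *
from workcell import env
import cv2
s=env.state();corr(s,[548.8,-15.3,190],22.9)
for n,(x,y) in [("scene",(350,130)),("side",(260,60))]:
    f=env.grab_frame(n)["pixels"][:,:,::-1];cv2.imwrite(f"pics/{n}7.png",cv2.resize(f[y:y+145,x:x+120],None,fx=4,fy=4,interpolation=2))
f=env.grab_frame("wrist"); cv2.imwrite("pics/w7.png",f["pixels"][100:320,150:420,::-1].repeat(2,0).repeat(2,1)); print(f["eye"],f["attitude"])
E
```

```text
[549.1 -12.9 199.5] [-1.7996e+02 -4.0000e-02  2.3000e+01] shift [-1.2  2.1  9.5] turn [-0.04 -0.04  0.1 ] 24.259452233145385 [ 0.1 -0.9 -0.2] 14.65
[517.96274046  61.1592294  370.12249862] [-16.44407622  -0.10580323  23.00719132]
```

View pics/scene7.png

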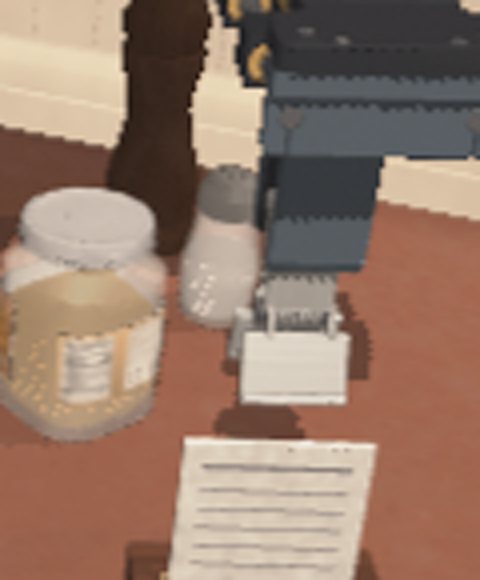

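View pics/side7.png

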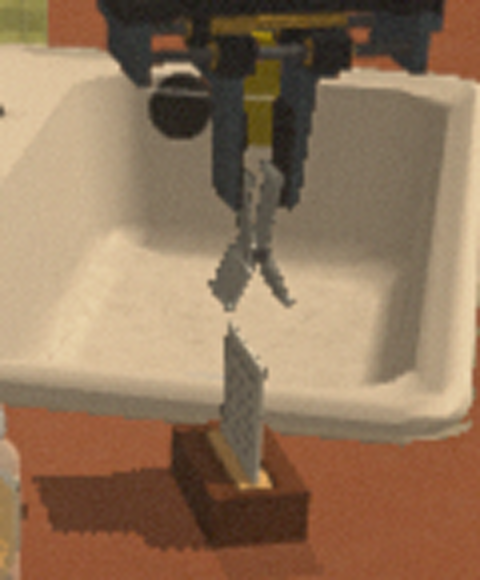

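View pics/w7.png

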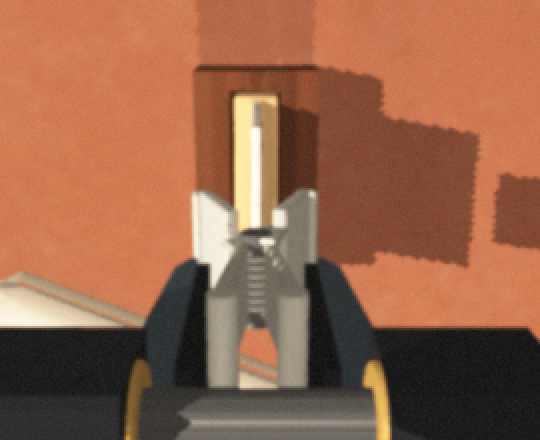

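servo_tool --plan '[[[0,0,0],[-0.5,2,4],20],[[0,0,0],[0,2,6],20],[[0,0,0],[0,0,6],20],[[0,0,0],[0,0,6],20],[[0,0,0],[0,0,6],20],[[0,0,0],[0,0,4],20],[[0,0,0],[0,0,3],20],[[0,0,0],[0,0,2],20],[[0,0,0],[0,0,0],20],[[0,0,0],[0,0,0],20]]'

```text
time_s: 16.05
ee_pos: [550.2, -17.2, 159.5]
ee_rot: [-180.0, -0.0, 23.0]
force: [-0.2, -0.1, -0.5]
gripper_width: 24.3
```

```bash
python3 - <<'E'
from h import *
from workcell import env
import cv2
s=env.state();corr(s,[548.8,-15.3,151],22.9)
for n,(x,y) in [("scene",(350,150)),("side",(260,60))]:
    f=env.grab_frame(n)["pixels"][:,:,::-1];cv2.imwrite(f"pics/{n}8.png",cv2.resize(f[y:y+145,x:x+120],None,fx=4,fy=4,interpolation=2))
f=env.grab_frame("wrist"); cv2.imwrite("pics/w8.png",f["pixels"][100:320,150:420,::-1].repeat(2,0).repeat(2,1)); print(f["eye"],f["attitude"])
E
```

```text
[550.2 -17.2 159.5] [-1.7995e+02 -1.0000e-02  2.2980e+01] shift [-0.5 -2.3  8.5] turn [-0.05 -0.01  0.08] 24.250738293164844 [-0.2 -0.1 -0.5] 16.05
[519.11324261  56.95686423 330.14767151] [-16.42691689  -0.06873727  22.99844508]
```

View pics/scene8.png

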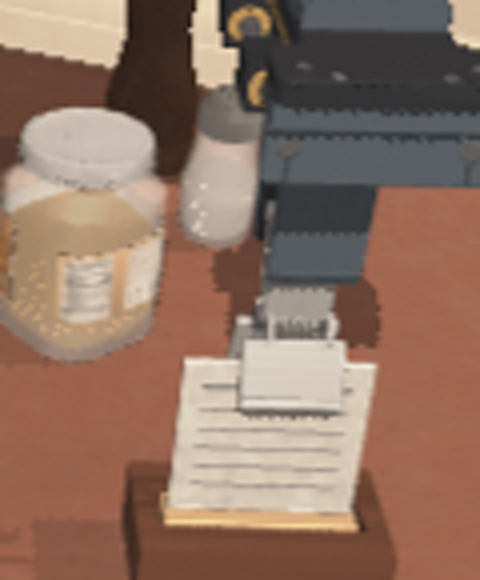

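View pics/side8.png

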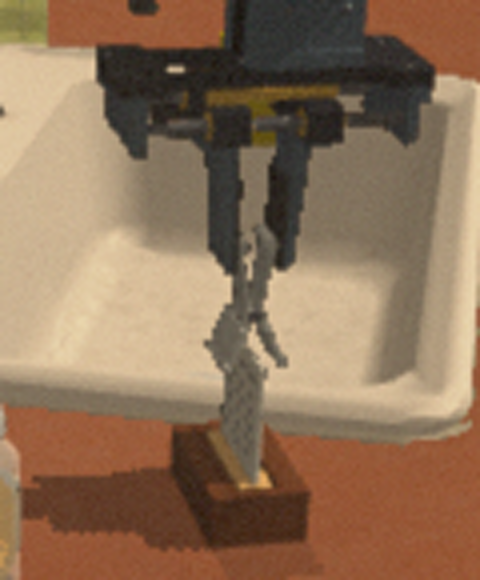

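View pics/w8.png

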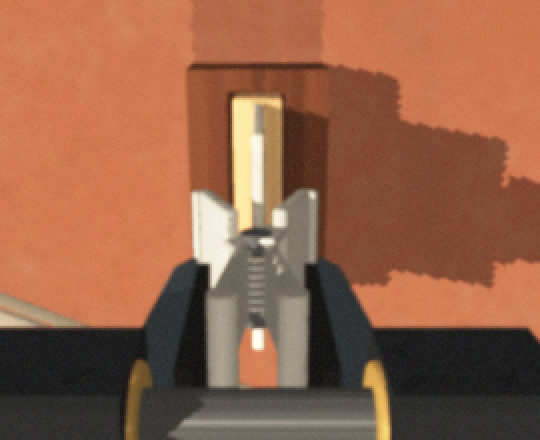

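servo_tool --plan '[[[0,0,0],[0,-2,3],20],[[0,0,0],[0,0,3],20],[[0,0,0],[0,0,2],20],[[0,0,0],[0,0,1],20],[[0,0,0],[0,0,0],20],[[0,0,0],[0,0,0],20],[[0,0,0],[0,0,0],20],[[0,0,0],[0,0,0],20],[[0,0,0],[0,0,0],20],[[0,0,0],[0,0,0],20]]'

```text
time_s: 17.45
ee_pos: [549.4, -15.2, 150.0]
ee_rot: [-180.0, -0.0, 23.0]
force: [-0.5, 0.0, -0.3]
gripper_width: 24.1
```

```bash
python3 - <<'E'
from h import *
from workcell import env
import cv2
s=env.state();corr(s,[548.8,-15.3,151],22.9)
for n,(x,y) in [("scene",(370,210)),("side",(290,105))]:
    f=env.grab_frame(n)["pixels"][:,:,::-1];cv2.imwrite(f"pics/{n}9.png",cv2.resize(f[y:y+90,x:x+90],None,fx=6,fy=6,interpolation=2))
f=env.grab_frame("wrist"); cv2.imwrite("pics/w9.png",f["pixels"][100:320,150:420,::-1].repeat(2,0).repeat(2,1)); print(f["eye"],f["attitude"])
print(env.state()["ee_pos"])
E
```

```text
[549.4 -15.2 150. ] [-1.7995e+02 -2.0000e-02  2.2980e+01] shift [-0.6 -0.2 -1. ] turn [-0.05 -0.02  0.08] 24.128819829618 [-0.5  0.  -0.3] 17.45
[518.30286729  58.92798373 320.65525476] [-16.43511803  -0.0856362   22.99754858]
[549.40945167 -15.22936711 150.03298243]
```

View pics/scene9.png

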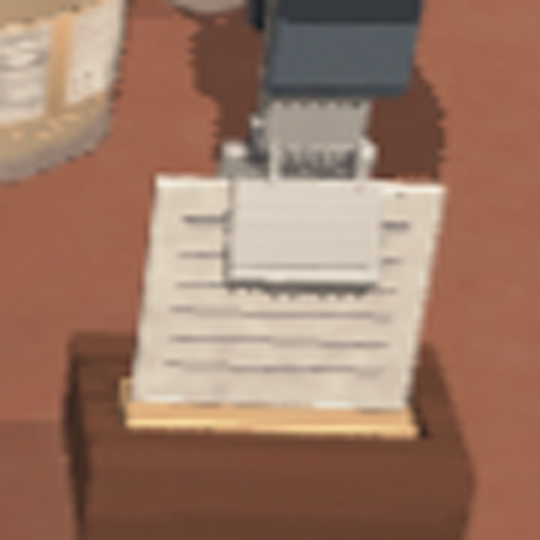

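View pics/side9.png

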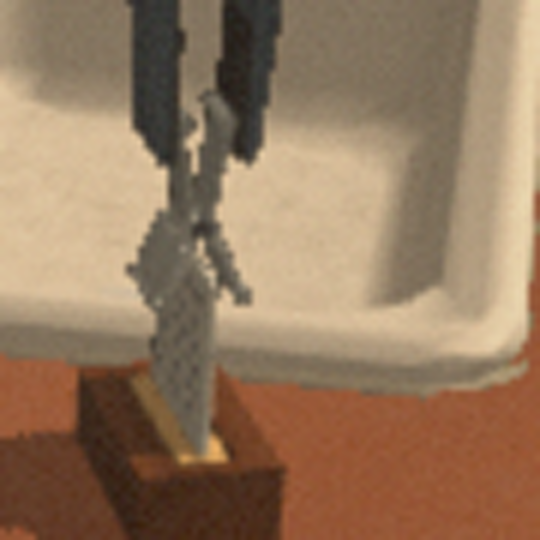

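View pics/w9.png

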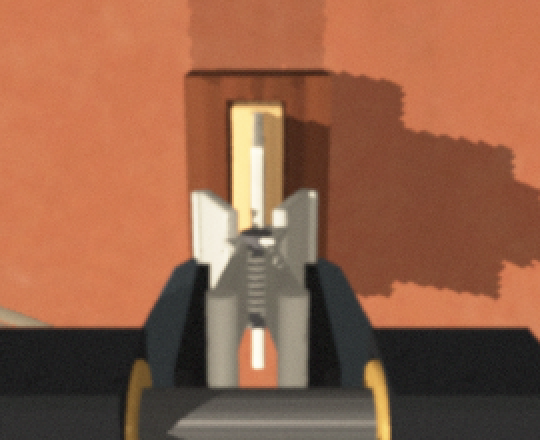

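```bash
python3 - <<'E'
from h import *
S=(6,370,210);D=(6,290,105);th=np.radians(22.95)
def m(x,y,z): return lambda p:(x,y,z+p[3])
b=[("side",D,(203,228),m(0,20,0)),("side",D,(243,302),m(-16,20,-33)),("side",D,(152,307),m(16,20,-33)),
("scene",S,(228,285),m(-17,20,-33)),("scene",S,(376,287),m(-17,-20,-33))]
x,r=fit(b,[549,-15,th,123]);print(x,np.degrees(x[2]),r)
c,s=np.cos(th),np.sin(th); d=x[:2]-[548.8,-15.3]; print("card-frame offset",c*d[0]+s*d[1],-s*d[0]+c*d[1])
E
```

```text
[ 5.47125584e+02 -1.78403830e+01  2.82504340e-01  1.24582602e+02] 16.18630635372576 [[ 0.3  0.4]
 [-0.6  0.7]
 [ 1.3  0.1]
 [-0.2 -2.1]
 [ 0.8  0.2]]
card-frame offset -2.5324441510425135 -1.6863990318746436
```

```bash
python3 - <<'E'
from workcell import env
print(env.job_done()); s=env.state(); print(s["time_s"],s["ee_pos"],s["gripper_width"],s["force"])
E
```

```text
the job is handed in; nothing more can be done
None
the job is handed in; nothing more can be done
```

The job is handed in at about 17.6 s of the 51 s allowed; no verdict was reported.

- **Card:** I pressed it down with closed fingers until the tip stopped at z = 110.0 mm with a 19 N reaction. Both cameras then showed the foot flush in the stand.
- **Clip:** I pinched the steel clip to its stop, lifted it straight off the post and moved it over the card.
- **Final hold:** The clip is held with a 28 N squeeze and a finger opening of 24.1 mm, which is at the stop.
    - **Pin height:** The last image fit puts the pin at about z = 125 mm, roughly 9 mm clear of the card edge.
    - **Jaw tips:** They sit about 18 mm below the edge, one on each side of the card.
    - **Centring:** The clip is within about 3 mm of the middle of the edge.
    - **Contact:** The wrist force read about 0.5 N or less with the arm still, so there is no sign of contact.
- **Bystanders:** I planned clearance round the fruit, honey jar and green clips and saw no contact. I did not measure their positions again at the end.

**Disagreement:** That fit put the clip's yaw at 16°, against 23° for the tool. I put this down to the few coarse pixel points used, because the wrist view showed the jaws square to the card and centred on it.

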